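# Seat a lens barrel in a sprung V-nest and hold it at preload

### The arm

A 6-joint arm with a two-finger parallel gripper is mounted at the origin on the work surface; the furniture and walls round the work are solid. World frame = base frame: x ahead of the robot, y to its left, z up, the work surface at z = 0. Lengths are in m, angles in rad, forces in N, time in s.
With the tool pointing down it reaches from about 0.375 to 0.975 m from the base axis. Payload 3.8 kg.
Tool frame: the origin (TCP) lies on the centre line of the jaws, within the pads' length; the fingertips stand 8 mm ahead of it and the grasp point (between the pads) lies 11 mm behind it; z points along the fingers, y is the direction in which the jaws open and shut (so a half turn about z gives the same grasp; the last joint's range is limited). The gripper opens to 88 mm and grips with 3 to 60 N. Pads are 18 mm wide; open, the fingers measure 123 mm over their backs; the gripper's body (75 mm by 187 mm) begins 45 mm behind the grasp point.
Start: joints at [1.07, 0.264, 1.604, -0, 1.274, -0.037], TCP at [0.302, 0.604, 0.247] pointing down, gripper open.
Joint ranges: [-2.63, 2.63], [-0.94, 2.18], [0.31, 2.57], [-1.31, 4.45], [0, 2.66], [-2.55, 2.55]. Speed limits (rad/s): [2.57, 2.57, 3.14, 3.14, 3.14, 3.14].

### API

Orientations are given as a unit quaternion [w, x, y, z].
In Python, from cell import arm, viewer, sign_off, telemetry gives the robot as it stands. The module is installed in compiled form; this text tells all that it offers. Calls block until the motion is done:
- arm.movep(position, orientation): joint-space move of the TCP to a pose.
- arm.servo_line(position, v=0.15, attitude=None): straight line of the TCP; attitude=None keeps the orientation; v is the mean speed in m/s.
- arm.move_joints(angles): joint-space move.
- arm.grip(opening, effort=None): finger opening in m; effort is the grip in N (None keeps the last); returns when the fingers have stopped.
- arm.pause(seconds).
- arm.solve_ik(position, orientation): joint angles nearest the present ones, or None.
- viewer.grab_frame(name): name is "scene" or "top" or "wrist"; returns (picture, depth): 480x640x3 uint8, blue, green, red; 480x640 float32, m along the optical axis (not along the pixel's ray), 0 where there is no reading.
- viewer.camera_params(name): a dict with "vfov" (degrees; the focal length in pixels is half the picture's height over the tangent of half this angle, whatever the lens; pixels are square), "cx", "cy" (the principal point, pixels), "position" and "attitude" of the camera in the world; the wrist camera has in their place "T_tool_cam" (4x4, takes a point from camera to tool coordinates, whose origin is the TCP and whose axes are the flange's). Camera axes: x right, y down, z forward; pixel columns grow to the right and rows downward; lengths in m; the calibration is good to about 2 mm. A picture is of the moment at which its call begins: read the wrist's pose just before it. camera_params takes no time and is no camera call.
A pose or a line that the arm cannot do raises arm.PlanningError and nothing moves.
- sign_off(): hands the job in, once; it reports no verdict.
Trained networks look in the newest picture that a camera, given by its name, has taken for a name from the list of things; names that differ only in an ending like _2 or _b are one class to them, and where a whole thing is asked for, a point or a joint stands for the part that bears it (a point fixed in the world has none). Each returns a list of dicts, best first, with "confidence" (0 to 1); they miss things now and then, are a little off and sometimes report something else, mostly with a low value. They report only what shows in the picture. A call takes as long as a camera call. They do not tell look-alikes from the thing itself.
- viewer.regions_of(camera, target): "pixels" (480x640 bool, what is visible of it) and "pixel" ([column, row] in pixels, amid what is visible of it).
Readings, each from a call of its own:
- telemetry.read_clock(): time.
- telemetry.read_joint_positions(): joint angles.
- telemetry.read_dq(): joint speeds.
- telemetry.read_tau(): joint torques, N m.
- telemetry.read_tool_pos(): TCP position.
- telemetry.read_tcp_rot(): TCP orientation.
- telemetry.read_wrist_force(): force on the tool from outside, world axes, zero at the start.
- telemetry.read_torque(): the same for the moment, N m.
- telemetry.read_finger_gap(): finger opening in m.
Only numpy, scipy, OpenCV 4.12 (cv2) and the standard library are available. Lean on these libraries where they do the work, as an engineer would, in place of code of your own. Each camera call takes 0.05 s, during which the arm holds its last target.

### The job

Take the lens barrel with the brass flange out of the wooden rest and lay it in the V of the sprung fixture for its centring check, with the flange end face up against the forked end stop. Press it down with the gripper so that it bears on both sides of the V and the preload pointer stands in the green band, and finish while still holding it pressed there. The barrel is thin-walled: grip it lightly, under 25 N on a finger, do not knock it or drive the nest to the bottom, and leave the other barrel, the loupe and the eraser alone.

Things in the scene. Friction and masses are not known exactly. Their poses are not given: they have to be found in the camera images.
- brass_barrel: lens barrel to seat: satin aluminium tube, 32 mm diameter, 104 mm long, with a brass flange 42 mm diameter, 6 mm thick at its +y end; about 0.15 kg. Its y axis is the tube axis, towards the flange. Origin: on the axis at the ribbed grip band, 62 mm from the flange's end face, 48 mm from the plain end. It lies level in one of the rest's two places; grip it across the tube at the origin.
- black_barrel: a barrel of the same shape and size with a black flange, in the other place of the rest; it stays there. Same axes.
- rest: fixed wooden rest, 190 mm in x, 104 mm in y, origin under its middle. Two V places at x = -50 and +50 mm of its frame, tube axes along its y, 39 mm above the table, flanges to its +y. The tubes lie on two cross boards at y = -46 to -34 and +34 to +46 mm, 28 mm high; between the boards the floor is only 9 mm high, so the fingers fit there.
- fixture: fixed base of the V-nest fixture: steel plate 100 mm in x, 150 mm in y, 12 mm thick, origin under its middle; it carries the sprung nest. On its -x edge stands a white preload scale (up to 47 mm high) with a green band and, below it, a red one.
- nest (a joint): stroke of the sprung nest in m: 0 when up (also with a barrel merely lying in it), growing as it is pressed straight down, 0.014 at the bottom. Green band: 0.004 to 0.009. The pressing hand must give about 3 N to start it and 0.7 N more for each mm.
- nest_axis (a point): point that moves with the nest, frame parallel to the fixture's: where the origin of a seated barrel comes to lie when its flange touches the end stop; 77.4 mm above the table with the nest up. A seated barrel's y axis runs along this frame's y, flange to +y. For 25 mm to either side along y nothing stands within 28 mm below this point, so the fingers fit there.
- nest_pointer (a point): tip of the black preload pointer in front of the white scale; it moves with the nest.
- v_flank_near: the flanks on the -x side of the V. The V is 90 degrees, opens upward and is split into two saddles 18 mm long, at y = -43 to -25 and +25 to +43 mm, 47 mm wide in x, tops 3.4 mm below the seated barrel's axis. Origin at the underside of the nest's carrier plate, 41 mm under nest_axis.
- v_flank_far: the flanks on the +x side of the V (both saddles). A barrel lying free in the V rests on both sides by its own weight; one gripped a little to one side bears on one side only. Same origin as the other flanks.
- end_stop: forked steel end stop at the nest's +y end, 48 mm wide, top 5.6 mm above the seated barrel's axis, open in the middle for the lens; moves with the nest. The face that the flange meets is at y = +62 mm of nest_axis; the V ends at +43, so the 6 mm flange enters with 13 mm of play. Origin as the flanks'.
- loupe: folding pocket loupe, 31x68x16 mm, on the table; leave it alone. Origin under its middle.
- eraser: eraser in a blue sleeve, 22x42x13 mm, on the table; leave it alone. Origin under its middle.
Mind the look-alikes: they are no part of the job. What is shaped like the brass_barrel but red is not meant.

How it is judged:
On the way:
1. the brass-flanged barrel is lifted clear of the rest in the fingers (height (world z) of brass_barrel above 0.085 m and contact force between the fingers and brass_barrel above 0.5 N and contact force between brass_barrel and rest below 0.05 N and contact force between brass_barrel and fixture below 0.05 N), for 0.2 s.
At the end, for the whole second after the job is handed in: The brass-flanged barrel lies in the V (axis within 2 mm and 0.035 rad of its place, flange within 2.5 mm of touching the end stop), bears on each side of the V with more than 2 N, the nest is pressed 3.5 to 9.5 mm down, and the fingers are still on the barrel (value of joint nest between 0.0035 and 0.0095 m and contact force between brass_barrel and v_flank_near above 2 N and contact force between brass_barrel and v_flank_far above 2 N and angle between the y axis of brass_barrel and the y axis of nest_axis, either way round below 0.035 rad and y of brass_barrel in the frame of nest_axis between -0.0025 and 0.0025 m and x of brass_barrel in the frame of nest_axis between -0.002 and 0.002 m and z of brass_barrel in the frame of nest_axis between -0.002 and 0.002 m and contact force between the fingers and brass_barrel above 1 N and linear speed of brass_barrel below 0.02 m/s); the arm keeps its last pose, push and grip.
It fails at once if the nest is driven to the bottom (stroke over 12.5 mm) (value of joint nest above 0.0125 m).
It fails at once if the barrel is squeezed hard by the fingers (over 52 N on both together, 26 N on each) (contact force between the fingers and brass_barrel above 52 N).
It fails at once if the barrel is knocked or forced against the fixture (over 25 N) (contact force between brass_barrel and fixture above 25 N).
It fails at once if the black-flanged barrel is disturbed (10 mm) (distance of black_barrel from where it was at the start of the episode above 0.01 m).
It fails at once if the loupe or the eraser is disturbed (20 mm) (distance of any of loupe, eraser from where it was at the start of the episode above 0.02 m).
It also fails if it takes over 54 s, if anything falls off the work surface, if the arm or the gripper's body presses on something with over 40 N, if the wrist force passes 120 N, or if a joint passes its speed limit or range.

## Working session

There is one attempt and no reset: what is moved stays moved. The work goes in short steps, each a Python script; the robot and the scene stay as the last script left them, time stands still between calls to the robot, and variables do not carry over. Pictures are saved under pics/ and viewed, and the job is handed in when it is done.

```bash
ls; mkdir -p pics
python3 - <<'E'
from cell import arm, viewer, sign_off, telemetry
import cv2
print(telemetry.read_clock())
for n in ("scene","top","wrist"):
    im,d=viewer.grab_frame(n); cv2.imwrite(f"pics/{n}0.png",im); print(n,viewer.camera_params(n))
print(telemetry.read_tool_pos(),telemetry.read_tcp_rot(),telemetry.read_finger_gap())
E
```

```text
pics
0.0
scene {'vfov': 46.70789361468269, 'cx': 313.24999065557535, 'cy': 231.92381115895475, 'position': array([-0.05144639, -0.84449459,  0.61977444]), 'attitude': array([-0.48956045,  0.820864  , -0.24581241,  0.16152125])}
top {'vfov': 57.89723651415361, 'cx': 315.3713640594264, 'cy': 245.00226256883838, 'position': array([0.38147887, 0.01491407, 1.01062194]), 'attitude': array([ 0.05748116, -0.698278  ,  0.71126017, -0.05668095])}
wrist {'vfov': 62.150477761680094, 'cx': 321.3563076064408, 'cy': 243.44399166371548, 'T_tool_cam': array([[-4.26276807e-04, -9.65981940e-01, -2.58609182e-01,
         6.42169147e-02],
       [ 9.99999580e-01, -2.01861587e-04, -8.94330116e-04,
        -1.05622564e-03],
       [ 8.11703481e-04, -2.58609455e-01,  9.65981620e-01,
        -1.37992196e-01],
       [ 0.00000000e+00,  0.00000000e+00,  0.00000000e+00,
         1.00000000e+00]])}
[0.30167695 0.60323743 0.24566945] [-2.38844465e-04  2.29805022e-01  9.73236290e-01 -8.47369718e-04] 0.08818490896064006
```

View pics/scene0.png

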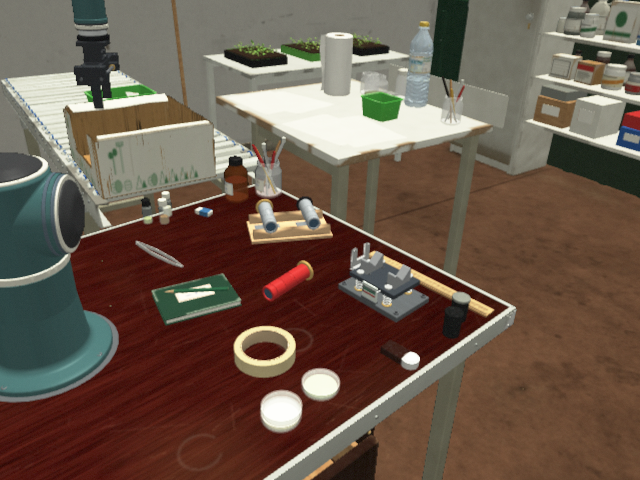

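View pics/top0.png

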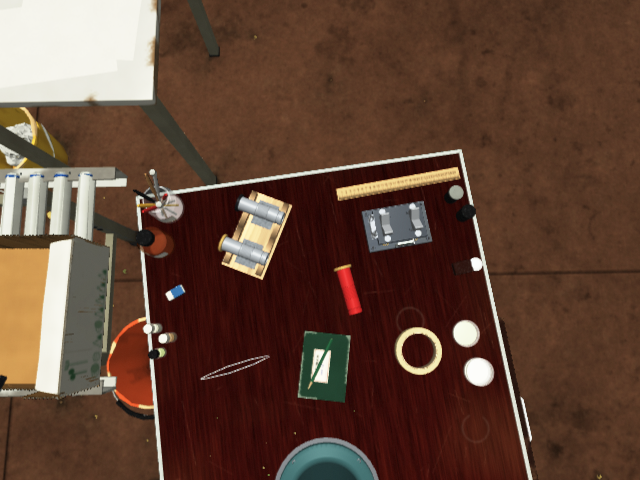

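View pics/wrist0.png

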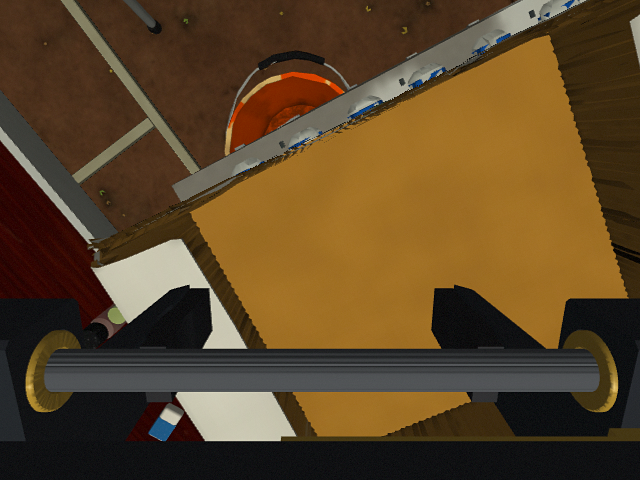

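Scene view: rest with two barrels at about (288,222) and fixture at (383,285). A red look-alike tube with a brass end lies on the table at (290,280). In the top view the rest is at (257,235), the fixture at (397,227) and the red tube at (347,290). Next I'll zoom in and query the networks.

```bash
cat > h.py <<'E'
from cell import arm, viewer, sign_off, telemetry
import cv2, numpy as np
from scipy.spatial.transform import Rotation as R
def rot(q): return R.from_quat([q[1],q[2],q[3],q[0]])
def quat(r): 
    x=r.as_quat(); return [x[3],x[0],x[1],x[2]]
def campose(name,tp=None,tq=None):
    p=viewer.camera_params(name)
    if 'position' in p: M=rot(p['attitude']).as_matrix(); t=np.array(p['position'])
    else:
        T=p['T_tool_cam']; Rt=rot(tq).as_matrix(); M=Rt@T[:3,:3]; t=Rt@T[:3,3]+tp
    f=240/np.tan(np.radians(p['vfov'])/2)
    return M,t,f,p['cx'],p['cy']
def cloud(depth,C):
    M,t,f,cx,cy=C; v,u=np.mgrid[:480,:640]
    P=np.stack([(u-cx)/f*depth,(v-cy)/f*depth,depth],-1)
    return P@M.T+t
def px2plane(u,v,z,C):
    M,t,f,cx,cy=C; d=M@np.array([(u-cx)/f,(v-cy)/f,1.]); return t+d*(z-t[2])/d[2]
def proj(X,C):
    M,t,f,cx,cy=C; c=(np.asarray(X)-t)@M; return np.stack([c[...,0]/c[...,2]*f+cx,c[...,1]/c[...,2]*f+cy],-1)
E
python3 - <<'E'
from h import *
im,d=viewer.grab_frame("top"); C=campose("top"); W=cloud(d,C)
print(W[235,257],W[227,397])
for n in ["brass_barrel","black_barrel","rest","fixture","nest_axis","nest_pointer","loupe","eraser"]:
    for r in viewer.regions_of("top",n):
        m=r["pixels"]; print(n,round(r["confidence"],2),np.round(r["pixel"]),m.sum(),np.round(np.nanmedian(W[m],0),3), np.round(W[m][:,2].max(),3))
a=cv2.resize(im[180:290,205:305],None,fx=4,fy=4,interpolation=cv2.INTER_CUBIC);b=cv2.resize(im[180:290,345:445],None,fx=4,fy=4,interpolation=cv2.INTER_CUBIC)
cv2.imwrite("pics/crop1.png",np.hstack([a,b]))
im,d=viewer.grab_frame("scene")
cv2.imwrite("pics/crop2.png",cv2.resize(im[180:330,240:440],None,fx=4,fy=4,interpolation=cv2.INTER_CUBIC))
for n in ["brass_barrel","black_barrel"]:
    for r in viewer.regions_of("scene",n): print(n,r["confidence"],r["pixel"])
E
```

```text
[0.57196503 0.15177819 0.00467972] [ 0.57663328 -0.17116767  0.04609697]
brass_barrel 0.82 [241. 250.] 710 [0.529 0.178 0.051] 1.011
brass_barrel 0.66 [349. 292.] 601 [ 0.435 -0.058  0.032] 1.011
black_barrel 0.84 [258. 212.] 691 [0.62  0.142 0.051] 1.011
rest 0.84 [256. 234.] 2384 [0.571 0.149 0.009] 1.011
fixture 0.85 [399. 231.] 2685 [ 0.577 -0.171  0.045] 1.011
nest_axis 0.77 [396. 220.] 1693 [ 0.583 -0.172  0.046] 1.011
nest_pointer 0.78 [398. 224.] 1674 [ 0.583 -0.17   0.047] 1.011
loupe 0.69 [464. 266.] 354 [ 0.487 -0.333  0.014] 1.011
eraser 0.77 [173. 292.] 197 [0.439 0.338 0.011] 0.016
brass_barrel 0.95 [268.0, 214.2]
brass_barrel 0.93 [288.1, 279.8]
```

View pics/crop1.png

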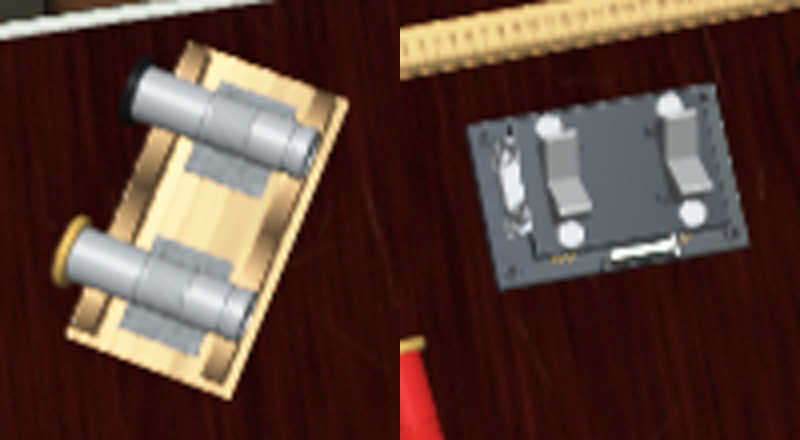

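View pics/crop2.png

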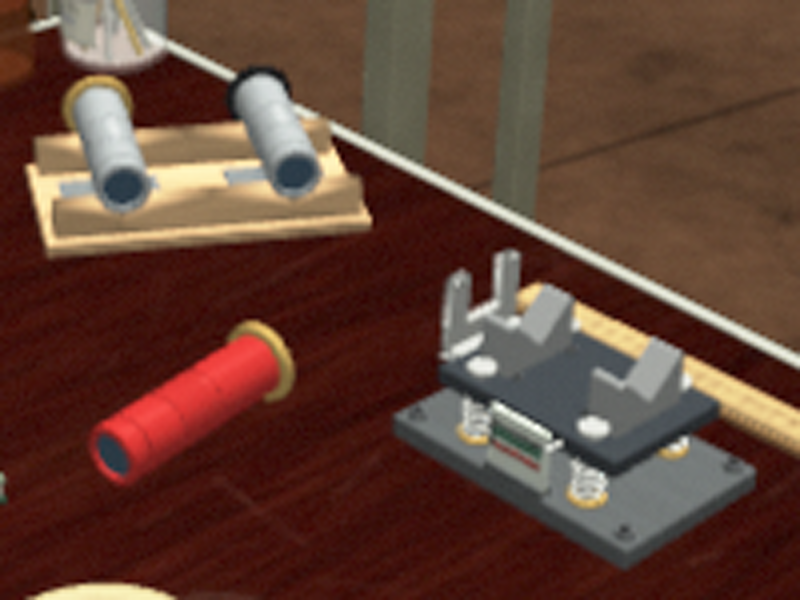

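Candidates in the top view: aluminium tube with brass flange in the rest at (241,250), black-flanged one at (258,212), and the red tube on the table at (349,292). The enlarged crops confirm that (241,250) is the target: it is aluminium, has a brass flange and lies in the rest. Next, a wrist look at the rest and the fixture.

```bash
cat >> h.py <<'E'
def qyaw(th):
    # tool z down, tool y along world direction (cos th, sin th)
    y=np.array([np.cos(th),np.sin(th),0]); z=np.array([0,0,-1.]); x=np.cross(y,z)
    return quat(R.from_matrix(np.stack([x,y,z],1)))
E
python3 - <<'E'
from h import *
for nm,th0,c in (("rest",np.radians(-17),[0.575,0.155,0.24]),("fix",np.radians(9),[0.58,-0.17,0.28])):
    cand=[]
    for th in (th0,th0+np.pi):
        q=qyaw(th); x=rot(q).as_matrix()[:,0]
        p=np.array(c)-0.02*x
        j=arm.solve_ik(p,q); print(nm,np.degrees(th),j)
        if j is not None: cand.append((abs(j[5]),p,q))
    cand.sort(key=lambda a:a[0]); _,p,q=cand[0]
    arm.movep(p,q); arm.pause(.2)
    tp,tq=telemetry.read_tool_pos(),telemetry.read_tcp_rot()
    im,d=viewer.grab_frame("wrist"); cv2.imwrite(f"pics/w_{nm}.png",im)
    np.savez(f"w_{nm}.npz",im=im,d=d,tp=tp,tq=tq)
    out={}
    for n in (["brass_barrel","black_barrel"] if nm=="rest" else ["fixture","v_flank_near","v_flank_far","end_stop","nest_pointer"]):
        for i,r in enumerate(viewer.regions_of("wrist",n)):
            print(n,i,round(r["confidence"],2),np.round(r["pixel"]),r["pixels"].sum()); out[f"{n}_{i}"]=r["pixels"]
    np.savez(f"m_{nm}.npz",**out)
print(telemetry.read_clock())
E
```

```text
rest -17.0 [ 1.91777687e-01  9.95534907e-02  1.80908859e+00 -4.44089210e-16
  1.23295057e+00  4.88483660e-01]
rest 163.0 None
brass_barrel 0 0.66 [267. 417.] 2838
brass_barrel 1 0.58 [261. 180.] 5238
black_barrel 0 0.96 [375. 190.] 5048
fix 9.0 [-3.55215496e-01  1.29269356e-01  1.70215264e+00 -4.44089210e-16
  1.31017066e+00 -5.12295128e-01]
fix 189.0 None
fixture 0 0.66 [221. 319.] 1266
fixture 1 0.6 [324. 190.] 14263
v_flank_near 0 0.74 [311. 224.] 1238
v_flank_far 0 0.93 [340. 224.] 1214
end_stop 0 0.79 [326. 130.] 873
end_stop 1 0.22 [221. 318.] 1168
nest_pointer 0 0.92 [325. 188.] 10297
4.7917
```

View pics/w_rest.png

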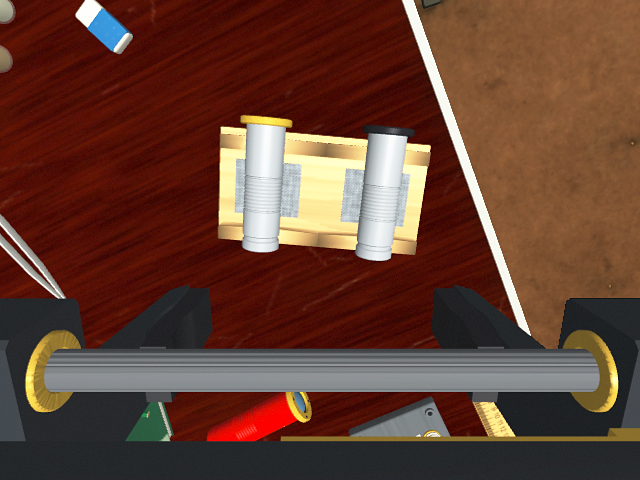

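View pics/w_fix.png

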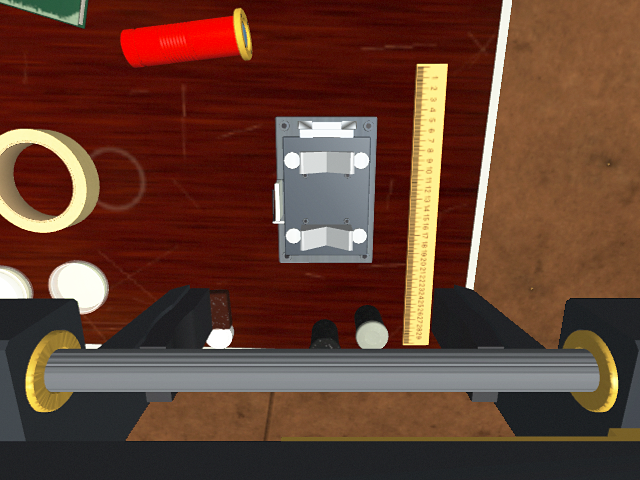

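The wrist view shows the brass-flanged barrel at (263,185), the black one at (378,193), and the fixture at (325,190) with its end stop at (326,130). Now I'll compute geometry.

```bash
cat > fit.py <<'E'
from h import *
S=np.load("w_rest.npz"); m=np.load("m_rest.npz"); C=campose("wrist",S["tp"],S["tq"]); W=cloud(S["d"],C)
from scipy.optimize import least_squares
def fitbarrel(mask,S,W,C):
    mk=cv2.erode(mask.astype(np.uint8),np.ones((3,3)))>0
    P=W[mk]; P=P[(P[:,2]>.036)&(P[:,2]<.08)]
    xy=P[:,:2]; c=xy.mean(0); u=np.linalg.svd(xy-c,full_matrices=False)[2][0]
    if u[1]<0: u=-u
    s=(xy-c)@u; t0=P[(s<30e-3)&(s>-45e-3)]
    # tube fit: axis passing (cx,cy), yaw, height, tilt ; radius 16
    def res(a):
        d=np.array([-np.sin(a[2]),np.cos(a[2]),a[4]]); d/=np.linalg.norm(d)
        v=t0-np.array([c[0]+a[0],c[1]+a[1]*0,a[3]]); w=v-np.outer(v@d,d); return np.linalg.norm(w,axis=1)-.016
    r=least_squares(res,[0,0,np.arctan2(-u[0],u[1]),.039,0],loss="soft_l1",f_scale=.001); a=r.x
    d=np.array([-np.sin(a[2]),np.cos(a[2]),a[4]]); d/=np.linalg.norm(d); p0=np.array([c[0]+a[0],c[1],a[3]])
    return p0,d,P,np.std(r.fun)
if __name__=="__main__":
    for k in ("brass_barrel_1","black_barrel_0"):
        p0,d,P,e=fitbarrel(m[k],S,W,C)
        s=(P-p0)@d; print(k,"yaw",np.degrees(np.arctan2(-d[0],d[1])),"z",p0[2],"tilt",d[2],"rms",e,"s range",np.percentile(s,[0.5,2,98,99.5]))
        for f in (np.percentile(s,99.7)-.062,np.percentile(s,.3)+.048): print("  origin",np.round(p0+f*d,4))
    F=np.load("w_fix.npz"); C=campose("wrist",F["tp"],F["tq"]); W=cloud(F["d"],C); mf=np.load("m_fix.npz")
    z=W[...,2]; sub=np.zeros((480,640),bool); sub[100:275,255:395]=True
    h,b=np.histogram(z[sub],np.arange(-.02,.1,.004)); print(dict(zip(np.round(b,3),h)))
    fx=sub&(z>.007)&(z<.1); 
    q=W[fx&(z<.02)][:,:2]; (c,sz,ang)=cv2.minAreaRect((W[fx][:,:2]*1e3).astype(np.float32)); print("rect",c,sz,ang)
    (c,sz,ang)=cv2.minAreaRect((q*1e3).astype(np.float32)); print("plate",c,sz,ang)
    for k in ("v_flank_near_0","v_flank_far_0","end_stop_0"):
        P=W[cv2.erode(mf[k].astype(np.uint8),np.ones((3,3)))>0]; print(k,np.round(np.median(P,0),4),np.round(P.min(0),4),np.round(P.max(0),4))
E
python3 fit.py
```

```text
brass_barrel_1 yaw -21.954175121916848 z 0.038236264743129925 tilt 0.0008204101486406364 rms 0.000635195700623736 s range [-0.05606299 -0.05408791  0.04966167  0.05073675]
  origin [0.5266 0.1669 0.0382]
  origin [0.5276 0.1695 0.0382]
black_barrel_0 yaw -21.93664930515406 z 0.038246100351055856 tilt 0.00015940063717236364 rms 0.0006552545092687115 s range [-0.05707031 -0.05511407  0.04826424  0.04938887]
  origin [0.6198 0.1305 0.0382]
  origin [0.621  0.1334 0.0382]
{np.float64(-0.02): np.int64(0), np.float64(-0.016): np.int64(0), np.float64(-0.012): np.int64(0), np.float64(-0.008): np.int64(0), np.float64(-0.004): np.int64(5193), np.float64(0.0): np.int64(4796), np.float64(0.004): np.int64(1), np.float64(0.008): np.int64(1431), np.float64(0.012): np.int64(1663), np.float64(0.016): np.int64(83), np.float64(0.02): np.int64(16), np.float64(0.024): np.int64(15), np.float64(0.028): np.int64(20), np.float64(0.032): np.int64(14), np.float64(0.036): np.int64(24), np.float64(0.04): np.int64(137), np.float64(0.044): np.int64(7179), np.float64(0.048): np.int64(583), np.float64(0.052): np.int64(540), np.float64(0.056): np.int64(585), np.float64(0.06): np.int64(435), np.float64(0.064): np.int64(434), np.float64(0.068): np.int64(476), np.float64(0.072): np.int64(549), np.float64(0.076): np.int64(6), np.float64(0.08): np.int64(203), np.float64(0.084): np.int64(21), np.float64(0.088): np.int64(0), np.float64(0.092): np.int64(0)}
rect (586.3510131835938, -178.94058227539062) (101.4138412475586, 149.42428588867188) 8.94465446472168
plate (586.9276733398438, -178.84518432617188) (100.30764770507812, 149.43154907226562) 8.985185623168945
v_flank_near_0 [ 0.5746 -0.2043  0.0666] [ 0.5583 -0.2236  0.0497] [ 0.5914 -0.1251  0.4178]
v_flank_far_0 [ 0.5989 -0.1518  0.0666] [ 0.5741 -0.2192  0.0532] [ 0.6153 -0.1251  0.4178]
end_stop_0 [ 0.5778 -0.1178  0.0552] [ 0.554  -0.1272  0.0438] [ 0.6002 -0.1097  0.4178]
```

Run:
```python
from h import *
F=np.load("w_fix.npz"); C=campose("wrist",F["tp"],F["tq"]); W=cloud(F["d"],C)
th=np.radians(9.0); c=np.array([.5868,-.1788]); Rz=np.array([[np.cos(th),-np.sin(th)],[np.sin(th),np.cos(th)]])
L=(W[...,:2]-c)@Rz; z=W[...,2]
sub=np.zeros((480,640),bool); sub[100:275,255:395]=True
k=sub&(z>.049)&(abs(L[...,0])<.04)&(abs(L[...,1])<.09)
for y0 in np.arange(-.06,.09,.004):
    s=k&(L[...,1]>=y0)&(L[...,1]<y0+.004)
    if s.sum()>3: print(round(y0,3),s.sum(),"x",np.round([L[...,0][s].min(),L[...,0][s].max()],4),"z",np.round([z[s].min(),z[s].max()],4))
# V planes 
for nm,a,b in (("lo",-.06,-.015),("hi",.012,.045)):
    s=k&(L[...,1]>a)&(L[...,1]<b)&(z>.053)&(z<.071)&(abs(L[...,0])<.021)
    x=L[...,0][s];zz=z[s]
    left=x<0; pl=np.polyfit(x[left],zz[left],1); pr=np.polyfit(x[~left],zz[~left],1)
    xv=(pr[1]-pl[1])/(pl[0]-pr[0]); print(nm,pl,pr,"valley x",xv,"z",np.polyval(pl,xv))
```

```text
-0.044 223 x [-0.035   0.0354] z [0.0503 0.0758]
-0.04 326 x [-0.0376  0.0383] z [0.0506 0.0756]
-0.036 342 x [-0.0376  0.0381] z [0.0501 0.075 ]
-0.032 317 x [-0.0366  0.0372] z [0.0494 0.0754]
-0.028 370 x [-0.0318  0.0322] z [0.0491 0.0755]
-0.024 10 x [-0.0206  0.021 ] z [0.0491 0.0496]
0.024 216 x [-0.0317  0.0327] z [0.0505 0.0749]
0.028 361 x [-0.0372  0.0371] z [0.0505 0.0759]
0.032 398 x [-0.038   0.0379] z [0.0504 0.0749]
0.036 372 x [-0.0369  0.0377] z [0.0496 0.0754]
0.04 268 x [-0.035   0.0358] z [0.0491 0.0756]
0.052 96 x [-0.0041 -0.0041] z [0.4178 0.4178]
0.06 202 x [-0.0231  0.0238] z [0.0498 0.0854]
0.064 294 x [-0.0232  0.0238] z [0.055  0.0849]
lo [-0.61741832  0.0575697 ] [0.63380476 0.05702698] valley x 0.0004337437849237393 z 0.05730189364660963
hi [-0.88316246  0.05624596] [0.88072069 0.05593626] valley x 0.00017557874483363863 z 0.05609089738490784
```

Run:
```python
from h import *
q=qyaw(np.radians(-21.8)); o=np.array([.5271,.1680])
arm.movep([o[0],o[1],.15],q); arm.grip(.07,9); 
f0=telemetry.read_wrist_force()
arm.servo_line([o[0],o[1],.029],v=.06); arm.pause(.2)
print("f down",telemetry.read_wrist_force()-f0)
g=arm.grip(.02,9); arm.pause(.3)
print(g,"gap",telemetry.read_finger_gap(),"f",np.round(telemetry.read_wrist_force()-f0,2),telemetry.read_tool_pos())
tp,tq=telemetry.read_tool_pos(),telemetry.read_tcp_rot()
im,d=viewer.grab_frame("wrist"); cv2.imwrite("pics/w_grip.png",im)
print(telemetry.read_clock())
```

```text
f down [-1.00700677 -0.52864786 -0.64222316]
False gap 0.03180032757074346 f [-5.42  2.58  1.86] [0.52609286 0.16830881 0.02889851]
10.0583
```

View pics/w_grip.png

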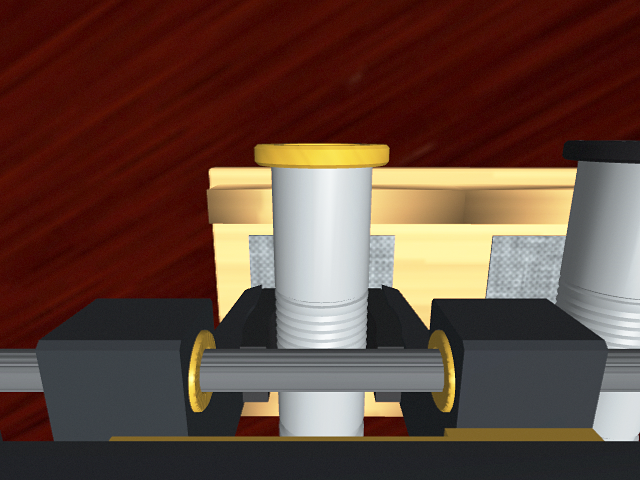

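Gripped across the ribbed band, with the gap reading 31.8 mm (tube 32 mm). Next is the lift.

Run:
```python
from h import *
p=telemetry.read_tool_pos()
arm.servo_line([p[0],p[1],.12],v=.06); arm.pause(.4)
f=telemetry.read_wrist_force(); print("held f",np.round(f,2),"gap",telemetry.read_finger_gap())
q=qyaw(np.radians(9)); 
ct,st=np.cos(np.radians(9)),np.sin(np.radians(9)); yh=np.array([-st,ct]); n=np.array([.587,-.1788])
t=n-.005*yh
arm.movep([t[0],t[1],.15],q); arm.pause(.5)
tp,tq=telemetry.read_tool_pos(),telemetry.read_tcp_rot()
f=telemetry.read_wrist_force(); print("held f",np.round(f,2),"tau",np.round(telemetry.read_torque(),2),tp,tq,q)
im,d=viewer.grab_frame("wrist"); cv2.imwrite("pics/w_held.png",im); np.savez("w_held.npz",im=im,d=d,tp=tp,tq=tq)
im,d=viewer.grab_frame("scene"); cv2.imwrite("pics/s_held.png",cv2.resize(im[160:330,240:460],None,fx=3,fy=3,interpolation=cv2.INTER_CUBIC))
print(telemetry.read_clock())
```

```text
held f [-1.29 -0.75 -2.32] gap 0.03142105737376507
held f [ 0.42  1.09 -2.23] tau [-0.04  0.02 -0.04] [ 0.58784208 -0.18345166  0.15001691] [2.00647292e-05 6.49279744e-01 7.60549678e-01 5.72780860e-06] [np.float64(0.0), np.float64(0.6494480483301837), np.float64(0.760405965600031), np.float64(0.0)]
14.0667
```

View pics/w_held.png

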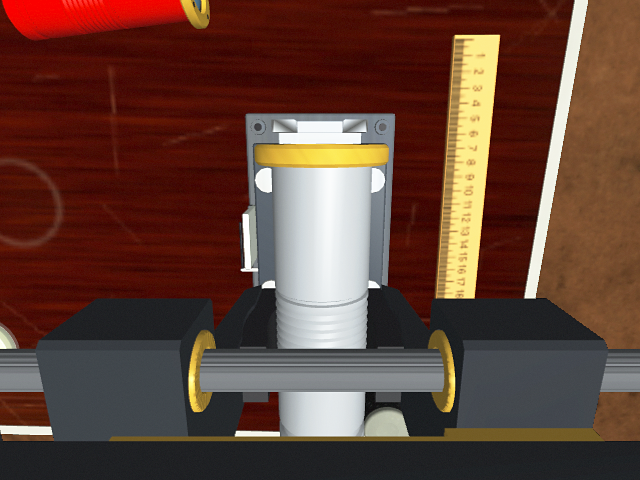

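View pics/s_held.png

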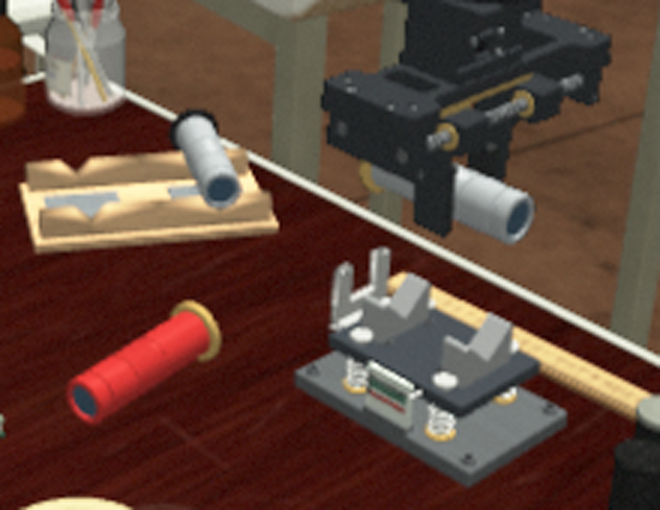

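The barrel hangs level in the jaws with the flange towards the fork: the flange is at (322,155) and the stop at (320,128) in the wrist picture. Next I measure the held barrel in the nest frame.

Run:
```python
from h import *
S=np.load("w_held.npz"); C=campose("wrist",S["tp"],S["tq"]); W=cloud(S["d"],C)
th=np.radians(9.0); c=np.array([.587,-.1788]); Rz=np.array([[np.cos(th),-np.sin(th)],[np.sin(th),np.cos(th)]])
L=(W[...,:2]-c)@Rz; z=W[...,2]
print("tcp local",(S["tp"][:2]-c)@Rz)
s=np.zeros((480,640),bool); s[135:300,245:400]=True; s&=z>.12
for y0 in np.arange(-.02,.065,.006):
    k=s&(L[...,1]>=y0)&(L[...,1]<y0+.006)
    if k.sum()>5: print(round(y0,3),k.sum(),"x mid",np.round([L[...,0][k].min(),L[...,0][k].max(),(L[...,0][k].min()+L[...,0][k].max())/2],4),"ztop",round(float(np.percentile(z[k],98)),4))
print("ymax",np.percentile(L[...,1][s],[99,99.8,100]))
```

```text
tcp local [ 0.00010403 -0.00472612]
-0.002 716 x mid [-0.0277  0.03    0.0011] ztop 0.1563
0.004 220 x mid [-0.0269  0.0292  0.0012] ztop 0.1705
0.01 1433 x mid [-0.0146  0.0168  0.0011] ztop 0.1759
0.016 1741 x mid [-0.0149  0.017   0.001 ] ztop 0.1759
0.022 1797 x mid [-0.0146  0.0168  0.0011] ztop 0.1759
0.028 1883 x mid [-0.0148  0.0168  0.001 ] ztop 0.1758
0.034 1957 x mid [-0.0148  0.0168  0.001 ] ztop 0.1758
0.04 2035 x mid [-0.0148  0.0168  0.001 ] ztop 0.1758
0.046 2018 x mid [-0.0185  0.0201  0.0008] ztop 0.1789
0.052 2785 x mid [-0.0198  0.0216  0.0009] ztop 0.1806
0.058 112 x mid [0.001 0.001 0.001] ztop 0.288
ymax [0.05726044 0.05942794 0.05942794]
```

Relative to the V, the barrel and the fingers sit about 1 mm to +x, since camera and finger midpoints share that bias. The flange gap to the stop is about 5 mm. I'll shift x by -1 mm and lower in small steps, watching the force.

Run:
```python
from h import *
th=np.radians(9); xh=np.array([np.cos(th),np.sin(th)]); yh=np.array([-np.sin(th),np.cos(th)]); n=np.array([.587,-.1788])-.001*xh
t=n-.0047*yh
arm.servo_line([t[0],t[1],.12],v=.06); arm.pause(.3)
f0=telemetry.read_wrist_force(); print("f0",np.round(f0,2))
arm.servo_line([t[0],t[1],.0735],v=.05); arm.pause(.15)
z=.0735
while z>.0635:
    f=telemetry.read_wrist_force()-f0
    print(round(z,4),"Fx,Fy,Fz local",np.round([f[:2]@xh,f[:2]@yh,f[2]],2), np.round(telemetry.read_tool_pos()[2],4))
    if f[2]>1.3: break
    z-=.001; arm.servo_line([t[0],t[1],z],v=.02); arm.pause(.1)
print(telemetry.read_clock())
```

```text
f0 [-0.01  0.04 -1.82]
0.0735 Fx,Fy,Fz local [-0.55 -0.34 -0.22] 0.0741
0.0725 Fx,Fy,Fz local [-0.34 -0.24  0.24] 0.0725
0.0715 Fx,Fy,Fz local [-0.01 -0.17  0.47] 0.0714
0.0705 Fx,Fy,Fz local [-0.2   0.83 -0.4 ] 0.0705
0.0695 Fx,Fy,Fz local [-0.41 -0.02 -0.38] 0.0695
0.0685 Fx,Fy,Fz local [0.64 0.4  0.53] 0.0685
0.0675 Fx,Fy,Fz local [-1.54  0.63  4.88] 0.068
18.35
```

Run:
```python
from h import *
th=np.radians(9); xh=np.array([np.cos(th),np.sin(th)]); yh=np.array([-np.sin(th),np.cos(th)]); n=np.array([.587,-.1788])-.001*xh
f0=np.array([-.01,.04,-1.82])
z=.0679
dy=-.0047; arm.servo_line([*(n+dy*yh),z],v=.02); arm.pause(.2)
while dy<.005:
    f=telemetry.read_wrist_force()-f0; p=telemetry.read_tool_pos()
    print(round(dy,4),"F local",np.round([f[:2]@xh,f[:2]@yh,f[2]],2),"tcp",np.round([(p[:2]-n)@xh,(p[:2]-n)@yh,p[2]],4))
    if f[:2]@yh<-3.5: break
    dy+=.0008; arm.servo_line([*(n+dy*yh),z],v=.02); arm.pause(.1)
print(telemetry.read_clock())
tp,tq=telemetry.read_tool_pos(),telemetry.read_tcp_rot()
im,d=viewer.grab_frame("wrist"); cv2.imwrite("pics/w_seat.png",im); np.savez("w_seat.npz",im=im,d=d,tp=tp,tq=tq)
im,d=viewer.grab_frame("scene"); cv2.imwrite("pics/s_seat.png",cv2.resize(im[220:330,320:460],None,fx=5,fy=5,interpolation=cv2.INTER_CUBIC))
```

```text
-0.0047 F local [-0.51 -0.2   4.17] tcp [ 0.0001 -0.0048  0.0681]
-0.0039 F local [-1.11 -2.5   3.75] tcp [ 0.0001 -0.0044  0.0681]
-0.0031 F local [-1.7  -3.09  5.24] tcp [ 0.0001 -0.0033  0.068 ]
-0.0023 F local [-0.19 -3.79  3.98] tcp [ 0.0001 -0.0023  0.068 ]
19.85
```

View pics/w_seat.png

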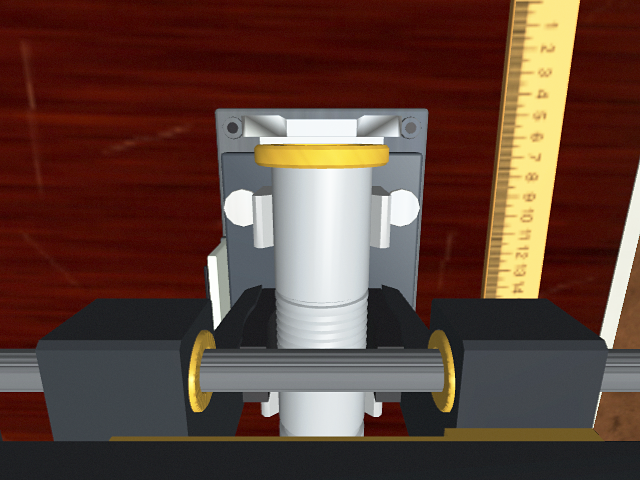

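View pics/s_seat.png

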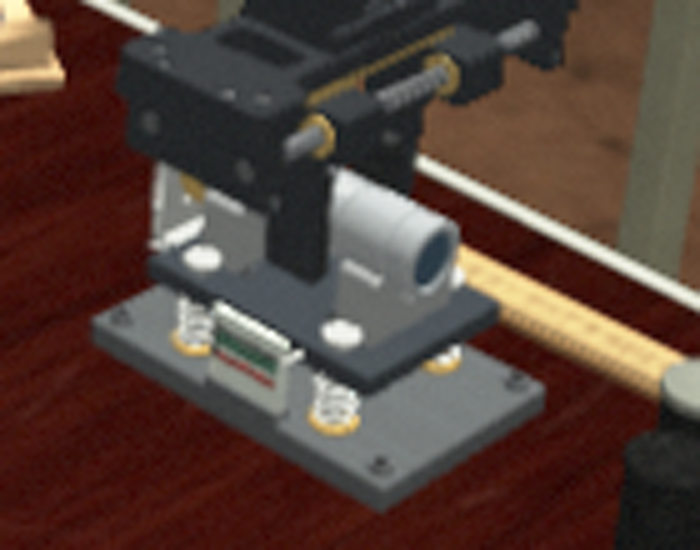

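The barrel lies in the V. The -y force so far looks like friction drag: the flange at row 155 still shows a gap to the stop at row 140. I'll ease the down-force and keep sliding until the force jumps.

Run:
```python
from h import *
th=np.radians(9); xh=np.array([np.cos(th),np.sin(th)]); yh=np.array([-np.sin(th),np.cos(th)]); n=np.array([.587,-.1788])-.001*xh
f0=np.array([-.01,.04,-1.82])
z=.0683
dy=-.0023; arm.servo_line([*(n+dy*yh),z],v=.02); arm.pause(.2)
while dy<.006:
    f=np.mean([telemetry.read_wrist_force() for _ in range(1)],0)-f0; p=telemetry.read_tool_pos()
    print(round(dy,4),"F local",np.round([f[:2]@xh,f[:2]@yh,f[2]],2),"tcp",np.round([(p[:2]-n)@xh,(p[:2]-n)@yh,p[2]],4))
    if f[:2]@yh<-5: break
    dy+=.0006; arm.servo_line([*(n+dy*yh),z],v=.02); arm.pause(.1)
print(telemetry.read_clock())
tp,tq=telemetry.read_tool_pos(),telemetry.read_tcp_rot()
im,d=viewer.grab_frame("wrist"); cv2.imwrite("pics/w_seat2.png",im); np.savez("w_seat2.npz",im=im,d=d,tp=tp,tq=tq)
```

```text
-0.0023 F local [ 1.16 -0.26  2.37] tcp [ 0.     -0.0019  0.0681]
-0.0017 F local [ 0.59 -0.05  0.91] tcp [ 0.     -0.0014  0.0681]
-0.0011 F local [1.18 0.43 1.06] tcp [-0.0001 -0.001   0.0682]
-0.0005 F local [ 2.   -0.67  0.79] tcp [-0.0001 -0.0004  0.0682]
0.0001 F local [-0.8  -1.12  0.06] tcp [-0.0001  0.      0.0683]
0.0007 F local [-1.53 -4.89  0.48] tcp [-0.0001  0.0001  0.0684]
0.0013 F local [-1.12 -7.32 -0.12] tcp [-0.      0.0001  0.0685]
22.5
```

View pics/w_seat2.png

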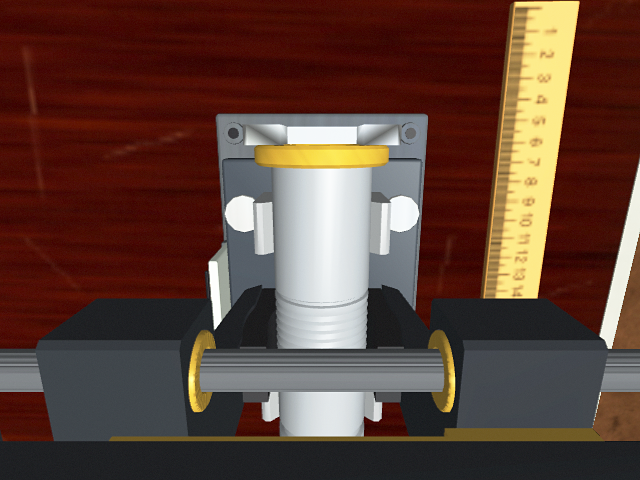

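The flange meets the stop at y ≈ 0: force jumps to -7 N while the TCP holds at +0.0001. I'll ease that off, grip a bit firmer (15 N, under 25) and press in steps.

Run:
```python
from h import *
th=np.radians(9); xh=np.array([np.cos(th),np.sin(th)]); yh=np.array([-np.sin(th),np.cos(th)]); n=np.array([.587,-.1788])-.001*xh
f0=np.array([-.01,.04,-1.82])
dy=.0003
arm.servo_line([*(n+dy*yh),.0681],v=.02); arm.grip(.02,15); arm.pause(.1)
z=.0681
while True:
    f=telemetry.read_wrist_force()-f0; p=telemetry.read_tool_pos()
    print(round(z,4),"F local",np.round([f[:2]@xh,f[:2]@yh,f[2]],2),"tcp",np.round([(p[:2]-n)@xh,(p[:2]-n)@yh,p[2]],4))
    if f[2]>12 or z<.0622: break
    z-=.001; arm.servo_line([*(n+dy*yh),z],v=.01); arm.pause(.15)
print(telemetry.read_clock(),telemetry.read_finger_gap(),np.round(telemetry.read_torque(),2))
tp,tq=telemetry.read_tool_pos(),telemetry.read_tcp_rot()
im,d=viewer.grab_frame("wrist"); cv2.imwrite("pics/w_p.png",im); np.savez("w_p.npz",im=im,d=d,tp=tp,tq=tq)
im,d=viewer.grab_frame("scene"); cv2.imwrite("pics/s_p.png",cv2.resize(im[220:330,320:460],None,fx=5,fy=5,interpolation=cv2.INTER_CUBIC))
```

```text
0.0681 F local [-1.89 -4.13  0.75] tcp [-0.      0.0001  0.0682]
0.0671 F local [-2.51 -4.43  6.3 ] tcp [0.0001 0.0001 0.0678]
0.0661 F local [-3.05 -5.3   5.86] tcp [0.0001 0.     0.0669]
0.0651 F local [-2.75 -4.58  5.38] tcp [0.0001 0.     0.066 ]
0.0641 F local [-3.65 -4.11  5.66] tcp [0.0001 0.     0.0651]
0.0631 F local [-3.67 -3.52  6.82] tcp [0.0001 0.0001 0.0642]
0.0621 F local [-4.25 -4.34  8.42] tcp [0.0001 0.0001 0.0633]
25.5167 0.03165672601170466 [-0.66  0.54 -0.01]
```

View pics/w_p.png

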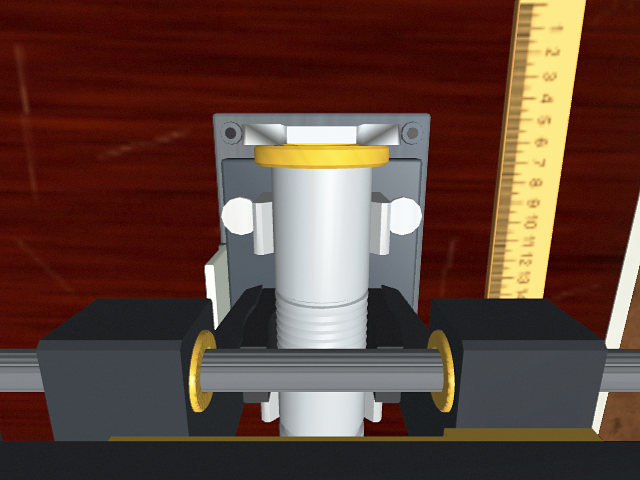

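View pics/s_p.png

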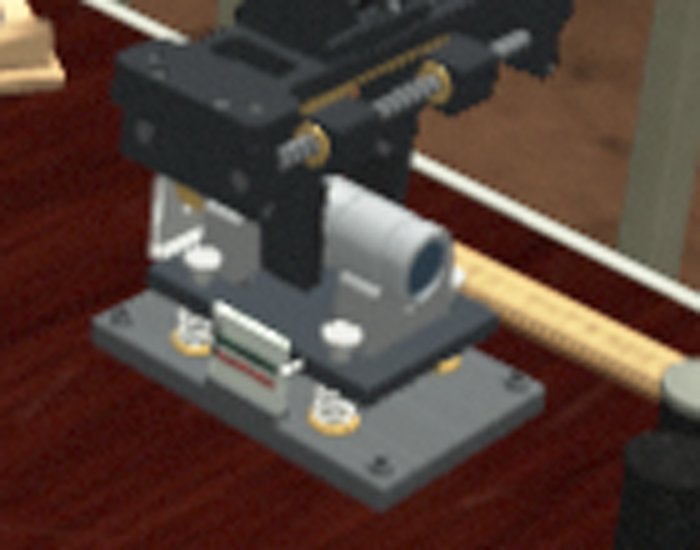

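The pointer has gone down about 5 mm and sits in the green band at (290,365) in the scene crop. The side force of -4 N means the far flank bears more, so I'll shift the target to -x to balance, ease y, and press about 1.5 mm further.

Run:
```python
from h import *
th=np.radians(9); xh=np.array([np.cos(th),np.sin(th)]); yh=np.array([-np.sin(th),np.cos(th)]); n=np.array([.587,-.1788])-.001*xh
f0=np.array([-.01,.04,-1.82])
dx=0;dy=.0001;z=.0606
for i in range(7):
    arm.servo_line([*(n+dx*xh+dy*yh),z],v=.01); 
    F=[]
    for _ in range(4): arm.pause(.06); F.append(telemetry.read_wrist_force()-f0)
    f=np.mean(F,0); p=telemetry.read_tool_pos(); fx=f[:2]@xh; fy=f[:2]@yh
    print(round(dx,4),round(dy,4),"F local",np.round([fx,fy,f[2]],2),"tcp",np.round([(p[:2]-n)@xh,(p[:2]-n)@yh,p[2]],4))
    if abs(fx)<.8: break
    dx+=np.clip(fx*.00012,-.0004,.0004)
print(telemetry.read_clock(),telemetry.read_finger_gap(),np.round(telemetry.read_torque(),2))
tp,tq=telemetry.read_tool_pos(),telemetry.read_tcp_rot(); print(tq)
im,d=viewer.grab_frame("wrist"); cv2.imwrite("pics/w_p2.png",im); np.savez("w_p2.npz",im=im,d=d,tp=tp,tq=tq)
im,d=viewer.grab_frame("scene"); cv2.imwrite("pics/s_p2.png",cv2.resize(im[270:310,345:395],None,fx=12,fy=12,interpolation=cv2.INTER_CUBIC))
cv2.imwrite("pics/s_p2b.png",cv2.resize(im[220:330,320:460],None,fx=5,fy=5,interpolation=cv2.INTER_CUBIC))
```

```text
0 0.0001 F local [-4.05 -3.08  8.64] tcp [0.0001 0.     0.062 ]
-0.0004 0.0001 F local [-2.65 -2.49  8.84] tcp [0.0001 0.     0.0622]
-0.0007 0.0001 F local [-2.47 -2.61  8.71] tcp [0.0001 0.     0.0623]
-0.001 0.0001 F local [-1.82 -2.08  9.02] tcp [0.0001 0.     0.0624]
-0.0012 0.0001 F local [-1.47 -2.12  8.49] tcp [0.0001 0.     0.0625]
-0.0014 0.0001 F local [-0.53 -2.28  8.93] tcp [0.0001 0.     0.0625]
28.5667 0.03129321851330781 [-0.42  0.23 -0.01]
[0.00118844 0.64949049 0.76036824 0.00090929]
```

View pics/s_p2.png

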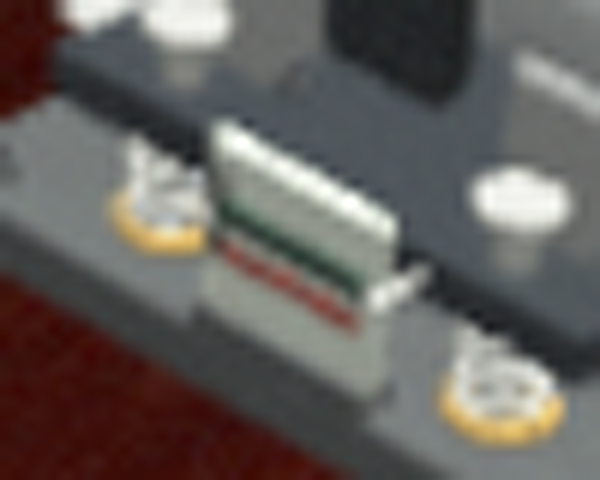

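View pics/w_p2.png

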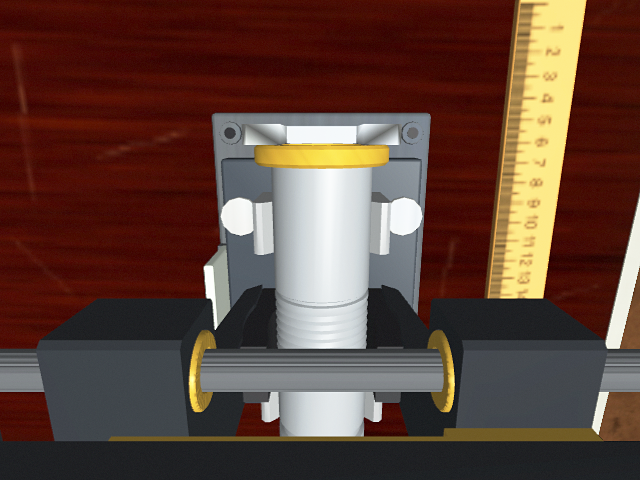

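View pics/s_p2b.png

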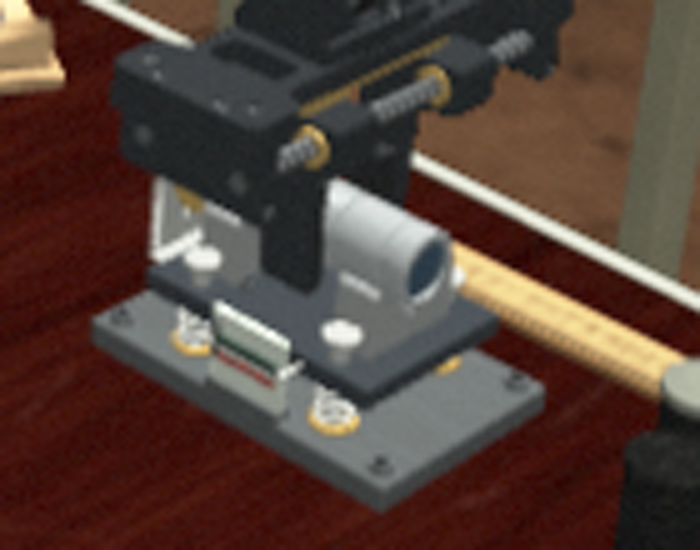

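Run:
```python
from h import *
th=np.radians(9); Rz=np.array([[np.cos(th),-np.sin(th)],[np.sin(th),np.cos(th)]]); c=np.array([.587,-.1788])
for nm in ("w_seat2","w_p","w_p2"):
    S=np.load(nm+".npz"); C=campose("wrist",S["tp"],S["tq"]); W=cloud(S["d"],C); z=W[...,2]
    # carrier plate areas near (238,180..) ,(405,180); base corners (232,120),(412,150)
    car=np.r_[z[170:188,228:245].ravel(),z[170:188,395:412].ravel()]; base=z[116:124,218:225]
    tube=z[185:280,312:330]; bolts=z[208:222,232:245]
    L=(W[...,:2]-c)@Rz
    s=np.zeros((480,640),bool); s[135:300,245:400]=True; s&=(z>S["tp"][2]+.018)
    rows=[(L[...,0][s&(abs(L[...,1]-y)<.003)].min()+L[...,0][s&(abs(L[...,1]-y)<.003)].max())/2 for y in (.02,.045)]
    print(nm,"tcp z",S["tp"][2],"carrier",np.median(car),"base",np.median(base),"bolt",np.median(bolts),"tubetop",np.percentile(tube,50),"rel tcp",np.median(tube)-S["tp"][2],"xmid",rows)
```

```text
w_seat2 tcp z 0.06851822391892601 carrier 0.04610803514878334 base 0.011739456357164876 bolt 0.052058331547269104 tubetop 0.09359604160169649 rel tcp 0.02507781768277048 xmid [np.float64(-0.00010574451061012326), np.float64(-4.124054581966432e-05)]
w_p tcp z 0.06334993896830135 carrier 0.04136704527373597 base 0.0120741210093126 bolt 0.052091336384431516 tubetop 0.08869298147125836 rel tcp 0.025343042502957006 xmid [np.float64(-0.00035707988993655473), np.float64(-8.106569023317266e-05)]
w_p2 tcp z 0.06252315025208029 carrier 0.04053735018003313 base 0.012084288539171678 bolt 0.052019213790033714 tubetop 0.08787796041345616 rel tcp 0.025354810161375876 xmid [np.float64(-2.4302235407067455e-05), np.float64(0.00012186097420270863)]
```

Depth shows the carrier pressed about 5.6 mm and the tube down 5.7 mm with it, so there is no slip. I'll do a final stability check, then hand in.

Run:
```python
from h import *
th=np.radians(9); xh=np.array([np.cos(th),np.sin(th)]); yh=np.array([-np.sin(th),np.cos(th)])
for _ in range(4):
    arm.pause(.25); f=telemetry.read_wrist_force()-np.array([-.01,.04,-1.82]); print(np.round([f[:2]@xh,f[:2]@yh,f[2]],2),telemetry.read_tool_pos(),telemetry.read_finger_gap())
print(telemetry.read_clock()); sign_off()
```

```text
[-0.29 -2.41  8.86] [ 0.58609083 -0.17894761  0.06253651] 0.031362500205790025
[-1.23 -2.28  8.89] [ 0.58611326 -0.17893437  0.06252769] 0.031032603775491246
[-1.28 -1.86  8.78] [ 0.58609638 -0.17895955  0.06253501] 0.031353636827230955
[ 0.1  -1.96  8.91] [ 0.58609555 -0.17892436  0.06251869] 0.03129643517447342
29.6667
the job is handed in; nothing more can be done
```

The brass-flanged barrel is in the V with its flange against the end stop, and the job was handed in at 29.7 s with the gripper still pressing it down. No verdict was reported.

I lifted it from the rest with a 9 N grip, laid it in the V, slid it until the flange met the stop, then pressed it down with a 15 N grip.

Last checks before handing in:
- **Nest stroke:** about 5.6 mm from the depth images. The tube went down 5.7 mm with it, so it did not slip in the fingers. The pointer looked near the lower edge of the green band in the coarse scene crop, so I relied on the depth measurement.
- **Forces:** about 8.9 N pressing down and about 2 N holding the flange against the stop. The side force started at -4 N; I trimmed it until it stayed within about 1.3 N of zero, so both sides of the V should be bearing. I could not measure the load on each side directly.
- **Stability:** the arm and finger readings stayed steady over the last second.

The wrist camera showed about a 1 mm sideways bias, which I corrected for. I did not touch the black-flanged barrel, the loupe or the eraser, but I took no closing measurement of their positions.

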